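# Find the plate holder that still grips, by feel, with a gauge blade

## Task

Of the four look-alike plate holders on the rail only one is still good: two have gone slack and one is jammed half-way down. Take the gauge blade out of its stand, slide it gently down into the holders to feel which one grips it with a firm drag and still lets it go all the way in, never forcing it where it jams. Leave the blade in that holder, upright and fully home with its shoulder down on the holder's top, and let go, without upsetting the vial or the beaker.

Things in the scene. Friction and masses are not known exactly. Their poses are not given: they have to be found in the camera images.
- blade_grip (a point): centre of the black flat grip, 30 (x) x 12 (y) mm and 60 mm high, of the gauge blade; 40 mm above the underside of the blade's shoulder, 76 mm above the tongue's end, on the centre line; z up, x along the blade's width, y across its thickness. Best taken from above with the fingers closing along y. When home in a holder it is 100 mm above the holder's underside
- blade: the gauge blade, 90 g: steel tongue 26 (x) x 8 (y) mm with a rounded end, reaching 36 mm below a shoulder plate 46 (x) x 20 (y) x 6 mm; the grip above reaches 66 mm over the shoulder's underside, at whose centre the origin lies
- stand: grey stand 80 x 60 x 50 mm in which the blade stands at the start, loosely (about 2 mm of play) in a slot, its shoulder on the stand's top; origin at the centre of its underside, top at z = +50 mm, slot along x
- rail: grey mounting rail 74 (x) x 300 (y) x 12 mm, fixed to the worktop, origin at the centre of its underside; the four holders stand on it about 70 mm apart along its y, turned as the rail is
- holder_a: a plate holder on the rail: white metal block 56 (x) x 52 (y) x 60 mm high, origin at the centre of its underside, z up, top at z = +60 mm. In its top is a slot 34 mm long in x between a fixed jaw, face at y = -4 mm, and a sprung leaf. Over the top 10 mm the slot widens to y = -7 and +5 mm. A seated blade stands against the fixed jaw, at x = 0, y = 0, its end 36 mm below the top
- holder_b: a plate holder, outwardly and in its frame the same as holder_a. The order of the four along the rail is random. In two the leaf is slack (under 1 N); in the two others it presses with about 7 N, so that pushing the blade down meets a drag of very roughly 5 to 12 N, rather more at the mouth
- holder_c: a plate holder, outwardly and in its frame the same as holder_a. Of the two with a firm leaf, one has a jammed lifter, which gives at 6 N and takes 15 N when 6 mm down; the lifters of the three others give way under less than 1 N
- holder_d: a plate holder, outwardly and in its frame the same as holder_a
- holder_a_leaf: the steel leaf of holder_a, 32 x 7 x 40 mm, sprung towards the fixed jaw; its face rests at y = +2 mm of the holder and can be pushed 3 mm along +y; its origin and axes are the holder's while it is at rest
- holder_b_leaf: the steel leaf of holder_b, 32 x 7 x 40 mm, sprung towards the fixed jaw; its face rests at y = +2 mm of the holder and can be pushed 3 mm along +y; its origin and axes are the holder's while it is at rest
- holder_c_leaf: the steel leaf of holder_c, 32 x 7 x 40 mm, sprung towards the fixed jaw; its face rests at y = +2 mm of the holder and can be pushed 3 mm along +y; its origin and axes are the holder's while it is at rest
- holder_d_leaf: the steel leaf of holder_d, 32 x 7 x 40 mm, sprung towards the fixed jaw; its face rests at y = +2 mm of the holder and can be pushed 3 mm along +y; its origin and axes are the holder's while it is at rest
- holder_a_lifter: the small black lifter plate in the slot of holder_a, 24 x 5 x 5 mm, top 20 mm below the holder's top; must go down 16 mm for the blade to be home; its origin and axes are the holder's while it is at rest
- holder_b_lifter: the small black lifter plate in the slot of holder_b, 24 x 5 x 5 mm, top 20 mm below the holder's top; must go down 16 mm for the blade to be home; its origin and axes are the holder's while it is at rest
- holder_c_lifter: the small black lifter plate in the slot of holder_c, 24 x 5 x 5 mm, top 20 mm below the holder's top; must go down 16 mm for the blade to be home; its origin and axes are the holder's while it is at rest
- holder_d_lifter: the small black lifter plate in the slot of holder_d, 24 x 5 x 5 mm, top 20 mm below the holder's top; must go down 16 mm for the blade to be home; its origin and axes are the holder's while it is at rest
- vial_0: small glass vial with a black cap, 24 mm across and 54 mm high, standing loose between stand and rail (a bystander); origin at the centre of its underside
- beaker_1: small glass beaker, 57 x 62 x 66 mm, standing loose behind the rail (a bystander); origin at the centre of its underside

How it is judged (in metres and radians):
At the end, for the whole second after the job is handed in: The blade stands at rest in a holder whose leaf presses on it with more than 3 N, its shoulder within about 4 mm of the holder's top, within 7 mm (x) and 6 mm (y) of the slot's centre and within 0.1 rad of upright (((z of blade_grip in the frame of holder_a between 0.096 and 0.1035 m and x of blade_grip in the frame of holder_a between -0.007 and 0.007 m and y of blade_grip in the frame of holder_a between -0.006 and 0.006 m and angle between the z axis of blade_grip and the z axis of holder_a, either way round below 0.1 rad and contact force between blade and holder_a_leaf above 3 N) or (z of blade_grip in the frame of holder_b between 0.096 and 0.1035 m and x of blade_grip in the frame of holder_b between -0.007 and 0.007 m and y of blade_grip in the frame of holder_b between -0.006 and 0.006 m and angle between the z axis of blade_grip and the z axis of holder_b, either way round below 0.1 rad and contact force between blade and holder_b_leaf above 3 N) or (z of blade_grip in the frame of holder_c between 0.096 and 0.1035 m and x of blade_grip in the frame of holder_c between -0.007 and 0.007 m and y of blade_grip in the frame of holder_c between -0.006 and 0.006 m and angle between the z axis of blade_grip and the z axis of holder_c, either way round below 0.1 rad and contact force between blade and holder_c_leaf above 3 N) or (z of blade_grip in the frame of holder_d between 0.096 and 0.1035 m and x of blade_grip in the frame of holder_d between -0.007 and 0.007 m and y of blade_grip in the frame of holder_d between -0.006 and 0.006 m and angle between the z axis of blade_grip and the z axis of holder_d, either way round below 0.1 rad and contact force between blade and holder_d_leaf above 3 N)) and linear speed of blade below 0.02 m/s); the robot touches nothing.
It fails at once if the blade is forced down on a lifter with more than 20 N (contact force between blade and holder_a_lifter above 20 N or contact force between blade and holder_b_lifter above 20 N or contact force between blade and holder_c_lifter above 20 N or contact force between blade and holder_d_lifter above 20 N).
It fails at once if vial_0 is knocked over or pushed away (distance of vial_0 from where it was at the start of the episode above 0.03 m or angle between vial_0's own z axis and vertical above 0.5 rad).
It fails at once if beaker_1 is knocked over or pushed away (distance of beaker_1 from where it was at the start of the episode above 0.03 m or angle between beaker_1's own z axis and vertical above 0.5 rad).
It also fails if it takes over 64 s, if anything falls off the work surface, if the arm or the gripper's body presses on something with over 40 N, if the wrist force passes 120 N, or if a joint passes its speed limit or range.

## Robot

A 6-joint arm with a two-finger parallel gripper is mounted at the origin on a cart in front of the work surface, level with it; the furniture and walls round the work are solid. World frame = base frame: x ahead of the robot, y to its left, z up, the work surface at z = 0. Lengths are in m, angles in degrees, forces in N, time in s.
With the tool pointing down it reaches from about 0.375 to 0.925 m from the base axis. Payload 5.7 kg.
Tool frame: the origin (TCP) lies at the very end of the fingers, on their centre line; the grasp point (between the pads) lies 19 mm behind it; y points along the fingers, x is the direction in which the jaws open and shut, and the axes are right-handed (so a half turn about y gives the same grasp; the last joint's range is limited). The gripper opens to 85 mm and grips with 20 to 120 N. Pads are 22 mm wide; open, the fingers measure 114 mm over their backs; the gripper's body (76 mm by 85 mm) begins 54 mm behind the grasp point. The pads swing forward as they close: fully open they stand 13 mm farther back than shut.
Start: joints at [-79.876, 20.558, 86.54, -0, 72.909, -6.595], TCP at [0.173, -0.575, 0.231] pointing down, gripper open.
Joint ranges: [-170.27, 170.27], [-57.76, 135], [12.27, 136.19], [-55.21, 235.2], [11.17, 155.16], [-170.74, 170.74]. Speed limits (degrees/s): [136.94, 136.94, 180, 180, 180, 180].

## Interface

Orientations are given as a 3x3 rotation matrix whose columns are the frame's x, y, z axes.
In Python, from bench import read_state, get_image, close_job gives the robot as it stands.
- The arm moves only by the tool jog_arm, never from a script. Its argument "plan" is a list of rows, each a list of 3 entries, a list of its own where there are three numbers: the shift along the tool's x, y, z in mm, then the turn, a rotation vector about the tool's x, y, z in degrees, then the finger opening in mm, from 0 to 85.4. A call has 1 to 12 rows; each row is the pose to reach, as a shift and turn from the pose commanded when the call began, along the tool's axes at that moment; what a row does not reach only later rows make up. A row lasts 1/12 s, in which the tool goes at most 41.7 mm and 7.16 degrees, less where a joint would pass 70% of its speed; a pose out of reach is approached as far as the arm can. A call with a gripper value outside its range is refused whole. The fingers move at their own pace and stop on an object; "squeeze" is the grip in N (left out, the last holds). Time passes only in rows, so rows that repeat a pose let the fingers close. It gives the time, the measured TCP pose, the force and the opening at its end, in the units of the state.
- read_state(): the state, without advancing time (a new reading comes with each control period).
- get_image(name): name is "side" or "top"; returns a dict with "frame" (420x560x3 uint8, red, green, blue), "fx", "fy", "cx", "cy" (pixels), "position" and "attitude" of the camera in the world. Camera axes: x right, y up, looking along -z (the intrinsics and any distortion apply to the point x, -y, -z); pixel columns grow to the right and rows downward; lengths in m; the calibration is good to about 2 mm. A picture is of the moment at which its call begins. There is no depth.
- close_job(): hands the job in, once; it reports no verdict.
The state is a dict: "t": time; "joint_pos": joint angles; "dq": joint speeds; "effort": joint torques, N m; "eef_pos": TCP position; "tcp_rot": TCP orientation; "ft_force": force on the tool from outside, world axes, zero at the start; "ft_torque": the same for the moment, N m; "gripper_width": opening from 0.0 (shut) to 1.0 (fully open).
Only numpy, scipy, OpenCV 4.12 (cv2) and the standard library are available. Lean on these libraries where they do the work, as an engineer would, in place of code of your own. Each camera call takes 0.05 s, during which the arm holds its last target.

## Working session

There is one attempt and no reset: what is moved stays moved. The work goes in short steps, Python scripts to look and compute and a tool call to move; the robot and the scene stay as the last step left them, time stands still between calls to the robot, and variables do not carry over. Pictures are saved under pics/ and viewed, and the job is handed in when it is done.

Besides the shell and the picture viewer there is one more tool, called after "Call:" as name(argument=value, ...), one argument or row to a line, values as JSON. jog_arm: Moves the arm, as the interface text tells. Its arguments: {"type":"object","properties":{"plan":{"type":"array"},"squeeze":{"type":"number"}},"required":["plan"]}

```bash
mkdir -p pics; python3 - <<'E'
from bench import *
import cv2,numpy as np
np.set_printoptions(precision=4,suppress=True)
s=read_state()
for k,v in s.items(): print(k,np.array(v))
for n in("top","side"):
    d=get_image(n); cv2.imwrite(f"pics/{n}0.png",d["frame"][:,:,::-1]); print(n,{k:np.array(v) for k,v in d.items() if k!="frame"})
E
```

```text
t 0.0
joint_pos [-79.8741  20.5981  86.5993   0.0004  72.9102  -6.5957]
dq [ 0.0366 -0.0197  0.0631  0.0269 -0.0199 -0.009 ]
effort [  0.0019 -52.7614 -27.8626  -0.0003   0.0131  -0.    ]
eef_pos [ 0.1725 -0.5739  0.2304]
tcp_rot [[ 0.2877 -0.0003  0.9577]
 [-0.9577  0.0019  0.2877]
 [-0.0019 -1.      0.0002]]
ft_force [ 0.7001  0.2812 -0.323 ]
ft_torque [ 0.0752 -0.0482 -0.0414]
gripper_width 1.0028130428316888
top {'fx': array(396.1571), 'fy': array(396.1571), 'cx': array(281.0739), 'cy': array(209.4901), 'position': array([ 0.3659, -0.0125,  1.098 ]), 'attitude': array([[ 0.1304,  0.965 , -0.2277],
       [-0.9915,  0.1271, -0.0292],
       [ 0.0007,  0.2296,  0.9733]])}
side {'fx': array(417.4787), 'fy': array(417.4787), 'cx': array(279.0961), 'cy': array(208.8768), 'position': array([0.2513, 0.82  , 0.4965]), 'attitude': array([[-0.9155,  0.1459, -0.375 ],
       [-0.4014, -0.3948,  0.8264],
       [-0.0274,  0.9071,  0.42  ]])}
```

View pics/top0.png

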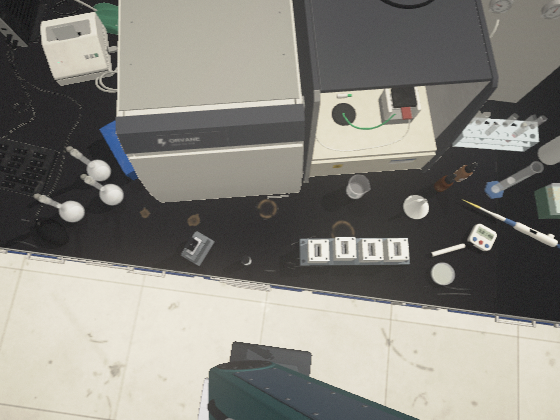

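View pics/side0.png

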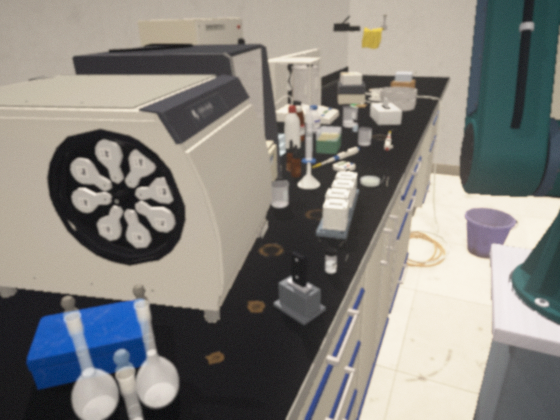

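```bash
python3 - <<'E'
import cv2
a=cv2.imread("pics/top0.png")
cv2.imwrite("pics/t_a.png",cv2.resize(a[225:275,170:270],None,fx=8,fy=8,interpolation=cv2.INTER_CUBIC))
cv2.imwrite("pics/t_b.png",cv2.resize(a[225:275,290:420],None,fx=6,fy=6,interpolation=cv2.INTER_CUBIC))
b=cv2.imread("pics/side0.png")
cv2.imwrite("pics/s_a.png",cv2.resize(b[160:330,260:370],None,fx=5,fy=5,interpolation=cv2.INTER_CUBIC)[:,:])
E
python3 -c "
import cv2;b=cv2.imread('pics/s_a.png');print(b.shape);cv2.imwrite('pics/s_a.png',cv2.resize(b,(388,600)))"
```

```text
(850, 550, 3)
```

View pics/t_a.png

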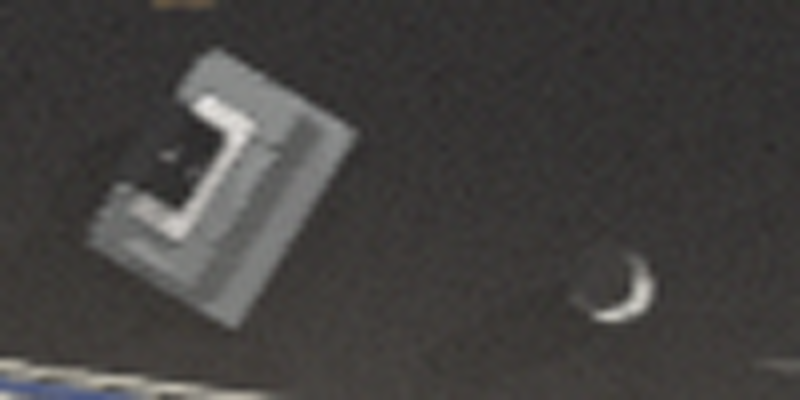

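View pics/t_b.png

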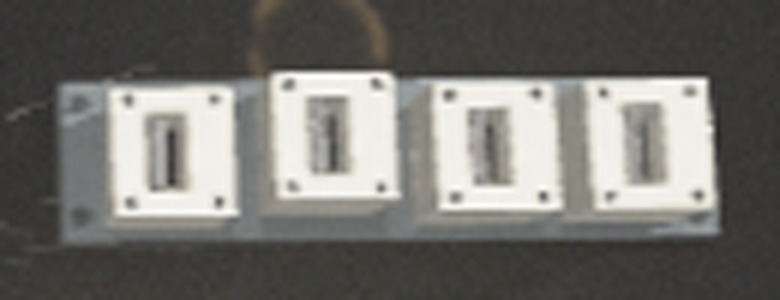

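View pics/s_a.png

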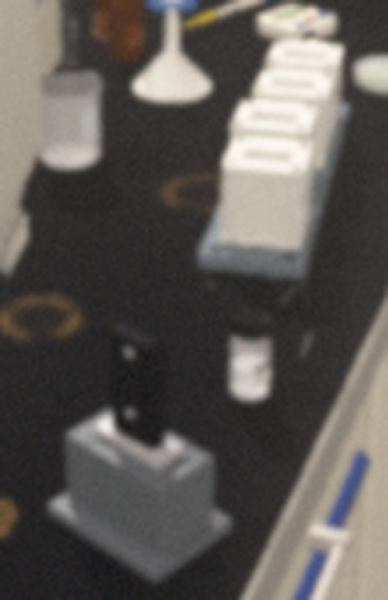

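```bash
cat > h.py <<'E'
from bench import *
import cv2,numpy as np
np.set_printoptions(precision=4,suppress=True)
def grab(n,N=4):
    ds=[get_image(n) for _ in range(N)]
    d=dict(ds[0]); d["frame"]=np.mean([x["frame"].astype(float) for x in ds],0).astype(np.uint8)
    return d
def ray(d,u,v):
    c=np.array([(u-d["cx"])/d["fx"],-(v-d["cy"])/d["fy"],-1.]); return np.array(d["attitude"])@c
def onz(d,u,v,z):
    r=ray(d,u,v);p=np.array(d["position"]);return p+r*(z-p[2])/r[2]
def proj(d,P):
    c=np.array(d["attitude"]).T@(np.array(P)-np.array(d["position"]))
    return np.array([d["cx"]+d["fx"]*c[0]/-c[2],d["cy"]-d["fy"]*c[1]/-c[2]])
def crop(d,x0,y0,x1,y1,f,name,pts=()):
    a=cv2.resize(d["frame"][y0:y1,x0:x1,::-1],None,fx=f,fy=f,interpolation=cv2.INTER_CUBIC)
    for p in pts: cv2.circle(a,(int((p[0]-x0+.5)*f),int((p[1]-y0+.5)*f)),3,(0,0,255),1)
    cv2.imwrite(f"pics/{name}.png",a)
E
python3 - <<'E'
from h import *
import pickle
t=grab("top",6); s=grab("side",6); pickle.dump((t,s),open("d0.pkl","wb"))
crop(t,170,225,270,275,8,"t1a");crop(t,290,225,420,275,6,"t1b")
crop(s,265,235,345,325,6,"s1a");crop(s,310,160,370,245,7,"s1b")
# stand
for (u,v) in [(212,48),(355,130),(237,328),(90,240)]:
    print("stand", onz(t,u/8+170-.5,v/8+225-.5,0.0))
# white tops
g=t["frame"].astype(int); m=((g.min(2)>190)).astype(np.uint8)
m[:225]=0;m[275:]=0;m[:,:300]=0;m[:,415:]=0
n,l,st,c=cv2.connectedComponentsWithStats(m)
for i in range(1,n):
    if st[i,4]<100: continue
    pts=np.argwhere(l==i)[:,::-1].astype(np.float32)
    W=np.array([onz(t,u,v,0.072)[:2] for u,v in pts],np.float32)*1000
    hull=cv2.convexHull(W)
    print(st[i],"rect",cv2.minAreaRect(W), "hullrect")
E
```

```text
stand [0.5314 0.2497 0.    ]
stand [0.5093 0.1949 0.    ]
stand [0.4361 0.2236 0.    ]
stand [0.4593 0.2795 0.    ]
[335 237  22  21 317] rect ((528.5064697265625, -160.8111572265625), (52.327552795410156, 52.96479415893555), 7.501582622528076) hullrect
[308 239  22  22 323] rect ((512.4496459960938, -91.90689849853516), (55.1412353515625, 52.36581802368164), 8.775280952453613) hullrect
[362 239  22  21 316] rect ((532.4263305664062, -230.62777709960938), (52.20853042602539, 52.98722839355469), 7.501348495483398) hullrect
[388 238  21  22 331] rect ((542.4854125976562, -296.90093994140625), (54.85365295410156, 52.92212677001953), 7.499190330505371) hullrect
```

View pics/t1b.png

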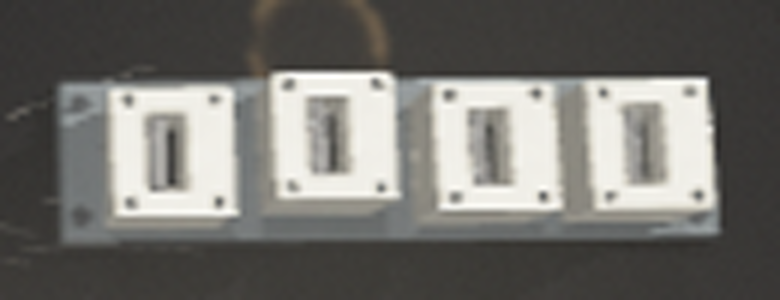

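View pics/s1a.png

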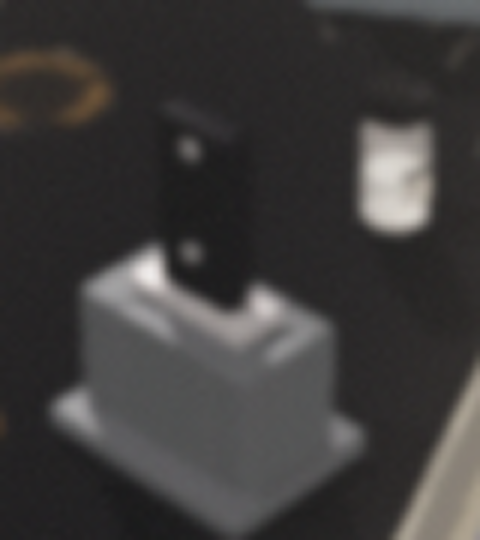

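View pics/s1b.png

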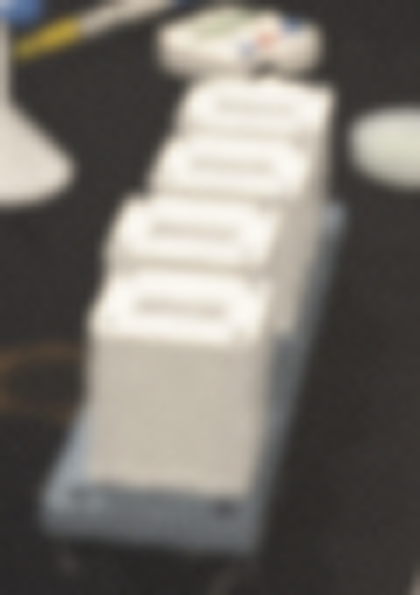

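View pics/t1a.png

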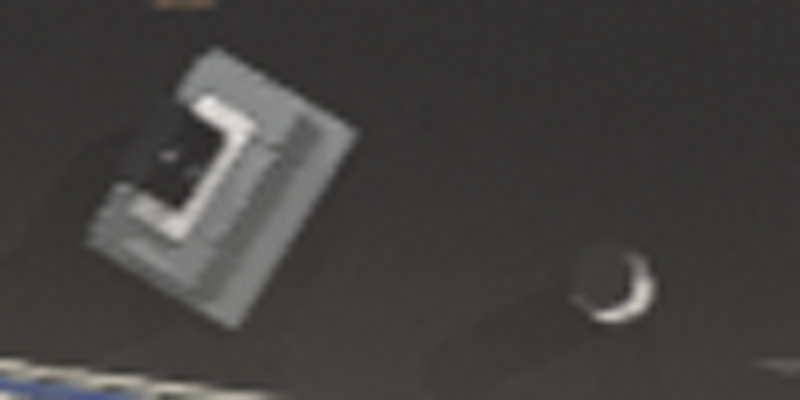

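```bash
python3 - <<'E'
from h import *
import pickle
t,s=pickle.load(open("d0.pkl","rb"))
def up(d,x0,y0,x1,y1,f=8): return cv2.resize(d["frame"][y0:y1,x0:x1],None,fx=f,fy=f,interpolation=cv2.INTER_CUBIC).astype(int)
f=8
for nm,d,(x0,y0,x1,y1),zmin in(("top",t,(295,228,420,275),150),("side",s,(310,160,370,245),150)):
    g=up(d,x0,y0,x1,y1).min(2)
    white=(g>{"top":185,"side":195}[nm]).astype(np.uint8)
    cs,h=cv2.findContours(white,cv2.RETR_CCOMP,cv2.CHAIN_APPROX_NONE)
    vis=cv2.cvtColor(np.clip(g,0,255).astype(np.uint8),cv2.COLOR_GRAY2BGR)
    for i,c in enumerate(cs):
        a=cv2.contourArea(c)
        if a<f*f*(8 if h[0][i][3]>=0 else 60): continue
        px=c[:,0,:]/f-.5+f*0+np.array([x0,y0])+0.5/f
        W=np.array([onz(d,u,v,0.072)[:2] for u,v in px],np.float32)*1000
        print(nm,"hole" if h[0][i][3]>=0 else "outer",np.round(px.mean(0),1),[np.round(q,1) for q in cv2.minAreaRect(W)])
        cv2.drawContours(vis,[c],-1,(0,0,255),1)
    cv2.imwrite(f"pics/c_{nm}.png",cv2.resize(vis,None,fx=.75,fy=.75))
# blade shoulder top view z=.056
for nm,u,v in [("rt",255,130),("bt",180,240),("bl",130,205),("tl",205,93)]:
    print(nm,onz(t,170+u/8-.5,225+v/8-.5,.056))
# side: grip top corners z=.116, screws via top/side
for nm,u,v,z in [("gtopL",163,100,.116),("gtopR",240,140,.116)]:
    print(nm,onz(s,265+u/6-.5,235+v/6-.5,z))
E
```

```text
top outer [318.5 249.8] [array([512.2, -91.8]), array([56.4, 54. ]), np.float64(7.7)]
top hole [317.3 249.9] [array([511.5, -89.3]), array([35.3, 19.7]), np.float64(9.2)]
top outer [372.3 248.8] [array([ 532.9, -230.7]), array([56.1, 53.7]), np.float64(7.5)]
top hole [371.3 249. ] [array([ 532.1, -227.7]), array([34.6, 19.6]), np.float64(7.9)]
top outer [397.8 248.4] [array([ 542.4, -296.9]), array([56.2, 53.6]), np.float64(8.4)]
top hole [397.  248.4] [array([ 542.1, -294.3]), array([36.5, 19.3]), np.float64(8.8)]
top outer [345.4 247.2] [array([ 528.2, -160.8]), array([54.6, 53.7]), np.float64(7.5)]
top hole [344.3 247. ] [array([ 527.7, -158. ]), array([35. , 19.5]), np.float64(7.4)]
side outer [339.8 191.8] [array([ 529.6, -197.1]), array([ 62.3, 270.7]), np.float64(8.4)]
rt [0.4976 0.2172 0.056 ]
bt [0.4584 0.2353 0.056 ]
bl [0.4676 0.2537 0.056 ]
tl [0.5077 0.2359 0.056 ]
gtopL [0.4981 0.2274 0.116 ]
gtopR [0.469  0.2402 0.116 ]
```

View pics/c_top.png

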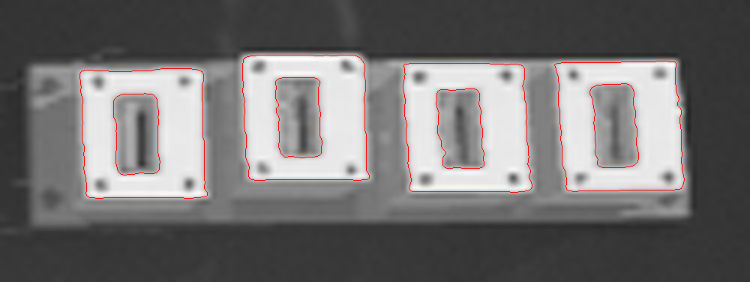

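View pics/c_side.png

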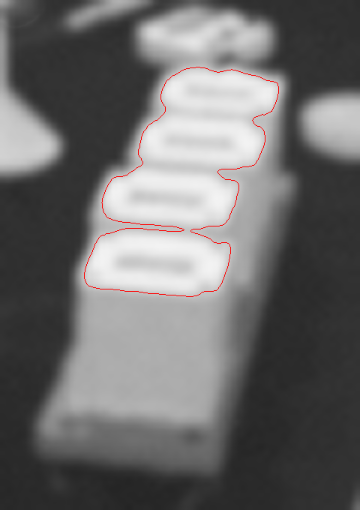

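```bash
cat >> h.py <<'E'
def rel(x,y,z,ang):
    """shift/turn to put TCP at xyz with tool x at world angle ang(deg), tool straight down"""
    from scipy.spatial.transform import Rotation as R
    s=read_state(); T=np.array(s["tcp_rot"]); p=np.array(s["eef_pos"])
    a=np.radians(ang); X=np.array([np.cos(a),np.sin(a),0]);Y=np.array([0,0,-1.]);Z=np.cross(X,Y)
    D=np.column_stack([X,Y,Z])
    print("pos",p,"F",np.array(s["ft_force"]),"shift",np.round(T.T@(np.array([x,y,z])-p)*1000,1),"turn",np.round(np.degrees(R.from_matrix(T.T@D).as_rotvec()),2), "dist",np.round(np.linalg.norm(np.array([x,y,z])-p)*1000), "w",s["gripper_width"],"t",s["t"])
E
python3 - <<'E'
from h import *
import pickle
t,s=pickle.load(open("d0.pkl","rb"))
for u,v in [(150,190),(220,198),(300,192),(135,160),(300,155)]: print("mach",[onz(t,u,v,z)[:2] for z in (0,.15,.3)])
for u,v in [(357,192)]: print("beaker",onz(t,u,v,0))
print("vial cap",onz(t,170+605/8-.5,225+283/8-.5,.05))
for u,v in [(155,263),(167,198),(199,143),(220,91)]: print("side slot",onz(s,310+u/6-.5,160+v/6-.5,.072))
rel(.45,-.25,.25,-3); rel(.4835,.2365,.20,68)
E
```

```text
mach [array([0.6307, 0.4023]), array([0.5945, 0.3456]), array([0.5583, 0.2889])]
mach [array([0.6335, 0.1984]), array([0.5969, 0.1696]), array([0.5604, 0.1408])]
mach [array([ 0.6812, -0.0268]), array([ 0.6381, -0.0249]), array([ 0.595 , -0.0229])]
mach [array([0.7147, 0.4647]), array([0.6671, 0.3995]), array([0.6194, 0.3343])]
mach [array([ 0.7935, -0.0133]), array([ 0.735 , -0.0132]), array([ 0.6766, -0.0131])]
beaker [ 0.7026 -0.1895  0.    ]
vial cap [0.4633 0.0952 0.05  ]
side slot [ 0.5128 -0.0935  0.072 ]
side slot [ 0.5279 -0.1618  0.072 ]
side slot [ 0.5328 -0.2298  0.072 ]
side slot [ 0.5421 -0.2996  0.072 ]
pos [ 0.1726 -0.5746  0.2313] F [-0.011   0.2087  0.1783] shift [-231.1  -18.7  359.1] turn [ -0.   -70.28  -0.  ] dist 427.0 w 0.9981653966329394 t 0.7
pos [ 0.1726 -0.5746  0.2313] F [-0.011   0.2087  0.1783] shift [-687.4   31.3  531.1] turn [  -0.   -141.28   -0.  ] dist 869.0 w 0.9981653966329394 t 0.7
```

Call:
jog_arm(
  plan=[
    [[-231,-19,359],[0,-70,0],60],
    [[-231,-19,359],[0,-70,0],60],
    [[-231,-19,359],[0,-70,0],60],
    [[-231,-19,359],[0,-70,0],60],
    [[-231,-19,359],[0,-70,0],60],
    [[-231,-19,359],[0,-70,0],60],
    [[-231,-19,359],[0,-70,0],60],
    [[-231,-19,359],[0,-70,0],60],
    [[-231,-19,359],[0,-70,0],60],
    [[-231,-19,359],[0,-70,0],60],
    [[-231,-19,359],[0,-70,0],60],
    [[-231,-19,359],[0,-70,0],60],
  ],
)

```text
t: 1.7
eef_pos: [0.4518, -0.2478, 0.2506]
tcp_rot: [[0.999, 0.001, 0.054], [-0.054, 0.0, 0.999], [0.001, -1.0, 0.0]]
ft_force: [1.3, -0.1, -0.9]
gripper_width: 0.698
```

```bash
python3 -c "
from h import *
rel(.4835,.2365,.20,68)"
```

```text
pos [ 0.4518 -0.2478  0.2506] F [ 1.2587 -0.1091 -0.8871] shift [  5.7  50.8 485.3] turn [  0.02 -71.07   0.06] dist 488.0 w 0.6980192880790796 t 1.7
```

Call:
jog_arm(
  plan=[
    [[6,45,484],[0,-71,0],50],
    [[6,45,484],[0,-71,0],50],
    [[6,45,484],[0,-71,0],50],
    [[6,45,484],[0,-71,0],50],
    [[6,45,484],[0,-71,0],50],
    [[6,45,484],[0,-71,0],50],
    [[6,45,484],[0,-71,0],50],
    [[6,45,484],[0,-71,0],50],
    [[6,45,484],[0,-71,0],50],
    [[6,45,484],[0,-71,0],50],
    [[6,45,484],[0,-71,0],50],
    [[6,45,484],[0,-71,0],50],
  ],
)

```text
t: 2.7
eef_pos: [0.4841, 0.2347, 0.2051]
tcp_rot: [[0.38, 0.0, -0.925], [0.925, 0.001, 0.38], [0.001, -1.0, -0.0]]
ft_force: [-0.3, -0.4, 0.6]
gripper_width: 0.584
```

```bash
python3 -c "
from h import *
rel(.4835,.2365,.074,68)
d=grab('side',1); crop(d,240,170,360,330,4,'s2'); d=grab('top',1); crop(d,150,200,270,290,6,'t2')"
```

```text
pos [0.4841 0.2347 0.2051] F [-0.2952 -0.3827  0.5896] shift [  1.4 131.1   1.3] turn [ 0.01 -0.32  0.04] dist 131.0 w 0.5836566263837666 t 2.7
```

View pics/s2.png

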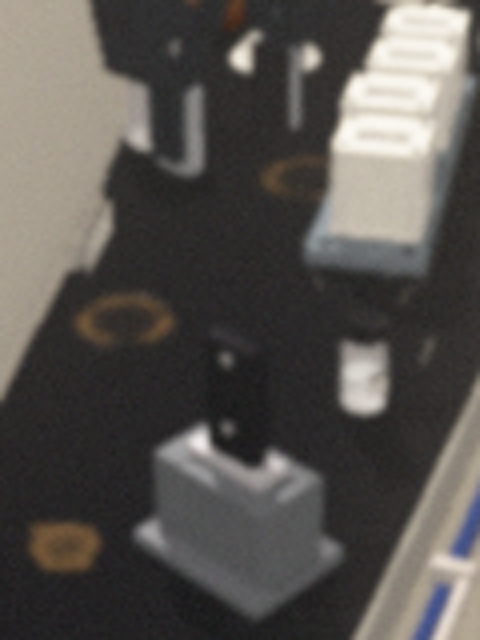

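View pics/t2.png

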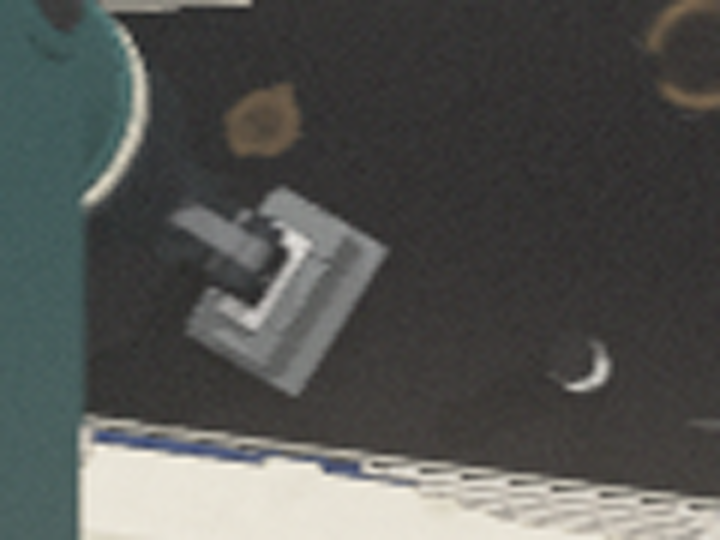

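Call:
jog_arm(
  plan=[
    [[1,40,1],[0,0,0],45],
    [[1,75,1],[0,0,0],45],
    [[1,105,1],[0,0,0],45],
    [[1,120,1],[0,0,0],45],
    [[1,131,1],[0,0,0],45],
    [[1,131,1],[0,0,0],45],
    [[1,131,1],[0,0,0],45],
  ],
  squeeze=60,
)

```text
t: 3.38
eef_pos: [0.4836, 0.233, 0.0745]
tcp_rot: [[0.381, -0.0, -0.925], [0.925, -0.0, 0.381], [-0.0, -1.0, 0.0]]
ft_force: [-0.1, -0.4, -0.6]
gripper_width: 0.527
```

```bash
python3 -c "
from h import *
rel(.4835,.2365,.074,68)
d=grab('side',1); crop(d,240,170,360,330,4,'s3')"
```

```text
pos [0.4836 0.233  0.0745] F [-0.0548 -0.4046 -0.5626] shift [3.2 0.5 1.4] turn [-0.   -0.37 -0.02] dist 4.0 w 0.5268013071811648 t 3.3833
```

View pics/s3.png

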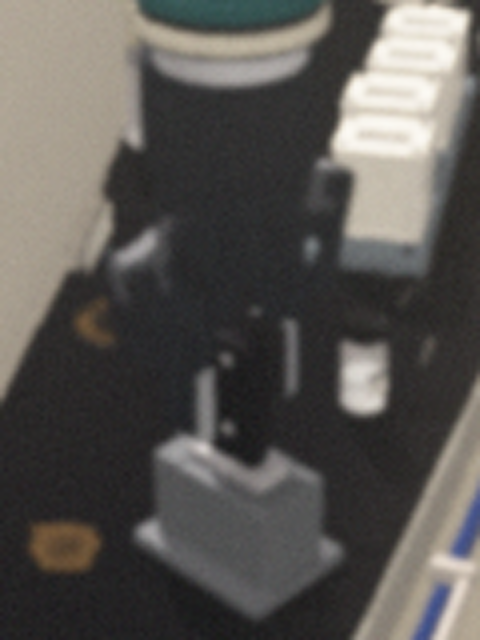

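Call:
jog_arm(
  plan=[
    [[3,0,1],[0,0,0],45],
    [[3,0,1],[0,0,0],25],
    [[3,0,1],[0,0,0],5],
    [[3,0,1],[0,0,0],5],
    [[3,0,1],[0,0,0],5],
    [[3,0,1],[0,0,0],5],
    [[3,0,1],[0,0,0],5],
    [[3,0,1],[0,0,0],5],
    [[3,0,1],[0,0,0],5],
    [[3,0,1],[0,0,0],5],
  ],
  squeeze=60,
)

```text
t: 4.27
eef_pos: [0.4829, 0.2366, 0.0748]
tcp_rot: [[0.379, -0.0, -0.926], [0.926, -0.001, 0.379], [-0.001, -1.0, 0.0]]
ft_force: [-2.1, -3.8, 5.8]
gripper_width: 0.13
```

Call:
jog_arm(
  plan=[
    [[0,-5,0],[0,0,0],5],
    [[0,-15,0],[0,0,0],5],
    [[0,-30,0],[0,0,0],5],
    [[0,-55,0],[0,0,0],5],
    [[0,-85,0],[0,0,0],5],
    [[0,-100,0],[0,0,0],5],
    [[0,-100,0],[0,0,0],5],
    [[0,-100,0],[0,0,0],5],
  ],
)

```text
t: 4.93
eef_pos: [0.4843, 0.2379, 0.1757]
tcp_rot: [[0.379, 0.003, -0.925], [0.925, 0.002, 0.379], [0.003, -1.0, -0.002]]
ft_force: [-1.1, -0.1, -1.2]
gripper_width: 0.131
```

```bash
python3 -c "
from h import *
rel(.513,-.095,.19,97.9)
d=grab('side',2); crop(d,240,110,360,330,2.7,'s4') if 0 else crop(d,240,130,360,330,3,'s4'); d=grab('top',2); crop(d,150,180,280,290,6,'t4')"
```

```text
pos [0.4843 0.2379 0.1757] F [-1.1261 -0.1493 -1.1849] shift [-297.1  -14.8 -152.8] turn [  0.17 -30.18   0.12] dist 334.0 w 0.13135402804076604 t 4.9333
```

View pics/s4.png

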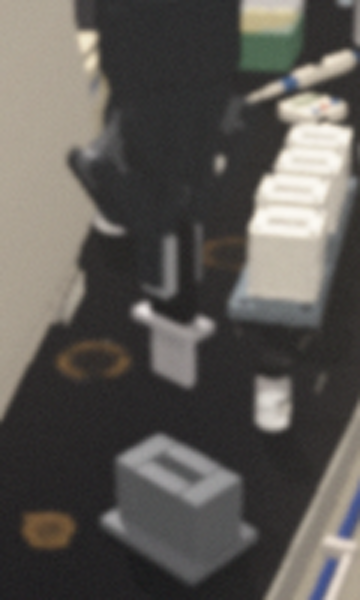

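```bash
python3 - <<'E'
from h import *
import pickle
t,s=pickle.load(open("d0.pkl","rb"))
g=t["frame"].astype(int).max(2)
for nm,rng,sgn in (("low",range(304,405),1),):
    P=[]
    for u in rng:
        col=g[255:275,u]; # find transition bright->dark
        k=np.where(col>80)[0]
        k=k.max(); f=(col[k]-80)/(col[k]-col[k+1]); P.append(onz(t,u,255+k+f,.012)[:2])
    P=np.array(P); vx,vy,x0,y0=cv2.fitLine(P.astype(np.float32)*1000,cv2.DIST_HUBER,0,.01,.01).ravel()
    print(nm,np.degrees(np.arctan2(-vx*np.sign(vy),abs(vy)))*1, np.abs(np.cross([vx,vy],P*1000-[x0,y0])).mean())
P=[]
for v in []: pass
E
```

```text
low 7.808959 0.21424833844230132<stdin>:12: DeprecationWarning: Arrays of 2-dimensional vectors are deprecated. Use arrays of 3-dimensional vectors instead. (deprecated in NumPy 2.0)
```

Call:
jog_arm(
  plan=[
    [[-297,-15,-153],[0,-30,0],5],
    [[-297,-15,-153],[0,-30,0],5],
    [[-297,-15,-153],[0,-30,0],5],
    [[-297,-15,-153],[0,-30,0],5],
    [[-297,-15,-153],[0,-30,0],5],
    [[-297,-15,-153],[0,-30,0],5],
    [[-297,-15,-153],[0,-30,0],5],
    [[-297,-15,-153],[0,-30,0],5],
    [[-297,-15,-153],[0,-30,0],5],
    [[-297,-15,-153],[0,-30,0],5],
    [[-297,-15,-153],[0,-30,0],5],
  ],
)

```text
t: 6.05
eef_pos: [0.5117, -0.0965, 0.1882]
tcp_rot: [[-0.131, -0.002, -0.991], [0.991, 0.001, -0.131], [0.001, -1.0, 0.002]]
ft_force: [0.5, 0.6, -0.8]
gripper_width: 0.132
```

```bash
python3 -c "
from h import *
rel(.5123,-.0928,.141,97.8)"
```

```text
pos [ 0.5117 -0.0965  0.1882] F [ 0.5007  0.5831 -0.7519] shift [ 3.5 47.2 -1.2] turn [-0.1  -0.25  0.08] dist 47.0 w 0.1323411756756328 t 6.05
```

Call:
jog_arm(
  plan=[
    [[3,20,-1],[-0.1,-0.2,0.1],5],
    [[3,38,-1],[-0.1,-0.2,0.1],5],
    [[3,47,-1],[-0.1,-0.2,0.1],5],
    [[3,47,-1],[-0.1,-0.2,0.1],5],
    [[3,47,-1],[-0.1,-0.2,0.1],5],
  ],
)

```text
t: 6.47
eef_pos: [0.5122, -0.0914, 0.1418]
tcp_rot: [[-0.139, -0.0, -0.99], [0.99, -0.001, -0.139], [-0.001, -1.0, 0.0]]
ft_force: [1.0, 0.3, -1.0]
gripper_width: 0.134
```

```bash
python3 - <<'E'
from h import *
rel(.5123,-.0928,.141,97.8)
s=grab('side',4); t=grab('top',4)
import pickle; pickle.dump((t,s),open("d1.pkl","wb"))
crop(s,300,130,370,220,6,'s5'); crop(t,280,215,380,275,8,'t5')
E
```

```text
pos [ 0.5122 -0.0914  0.1418] F [ 1.0247  0.3037 -1.0051] shift [-1.4  0.8  0.1] turn [-0.01  0.18 -0.03] dist 2.0 w 0.13419785648383253 t 6.4667
```

View pics/s5.png

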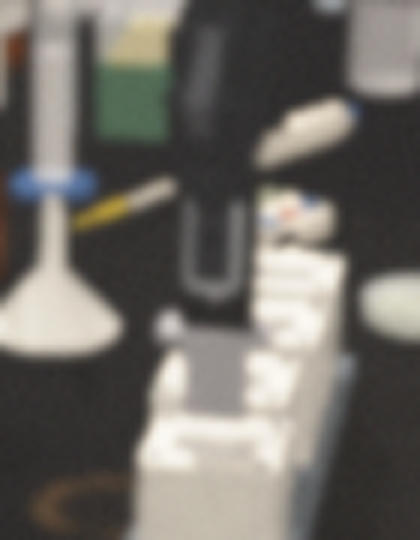

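View pics/t5.png

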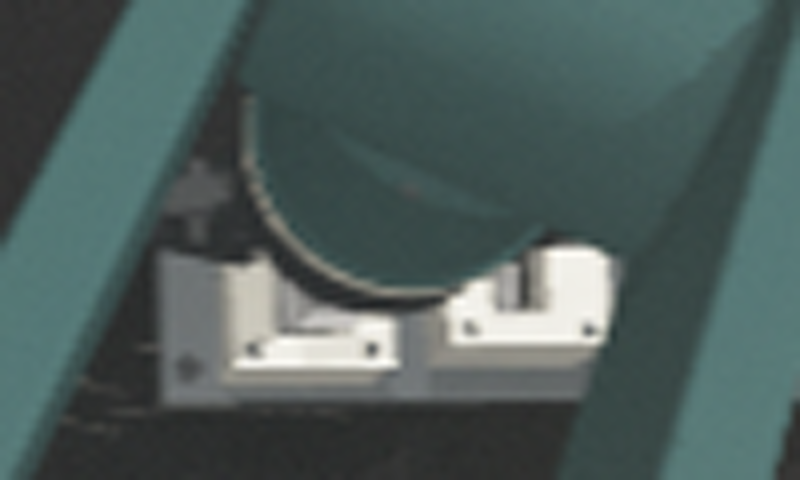

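```bash
python3 - <<'E'
from h import *
import pickle
t,s=pickle.load(open("d1.pkl","rb"))
yv=np.array([-np.sin(np.radians(7.8)),np.cos(np.radians(7.8)),0]); xv=np.array([yv[1],-yv[0],0])
c=np.array([.5122,-.0914,.0808])
print("pred tongue end front L,R",[proj(s,c+yv*.004+k*xv*.013) for k in(1,-1)])
print("shoulder under",[proj(s,c+[0,0,.036]+yv*.01+k*xv*.023) for k in(1,-1)])
f=s["frame"].astype(int)
for v in (188,191,194,197): print(v,f[v,325:352].mean(1).astype(int))
print("col",f[180:215,335].mean(1).astype(int))
hc=np.array([.5122,-.0918,.072])
print("slot opening L/R centre pred",[proj(s,hc+yv*k+xv*j) for k in(-.007,.012) for j in (.017,-.017)])
E
```

```text
pred tongue end front L,R [array([329.8992, 200.6066]), array([340.479 , 201.5215])]
shoulder under [array([325.7222, 187.578 ]), array([344.8213, 189.0779])]
188 [ 55  66  99 140 161 157 149 147 145 146 146 146 145 145 146 155 171 187
 192 196 201 203 203 202 199 197 195]
191 [ 70 127 199 235 237 217 176 153 146 147 146 146 146 147 150 169 210 232
 240 243 243 241 236 230 215 194 181]
194 [129 187 218 228 228 208 173 152 148 146 144 145 146 148 149 165 196 219
 230 237 242 243 239 223 194 183 180]
197 [141 182 194 195 190 176 159 152 150 149 145 146 147 148 151 168 195 217
 222 216 212 213 204 185 177 179 175]
col [ 74  54  47  57  89 127 145 145 146 147 146 146 147 145 144 146 146 145
 158 191 228 239 232 215 201 197 198 197 189 188 184 184 183 183 183]
slot opening L/R centre pred [array([329.0097, 201.903 ]), array([342.6687, 203.0959]), array([327.6963, 204.9746]), array([341.5664, 206.2137])]
```

```bash
python3 - <<'E'
from h import *
import pickle
t,s=pickle.load(open("d0.pkl","rb"))
a=np.radians(-22); xv=np.array([np.cos(a),np.sin(a),0]); yv=np.array([-xv[1],xv[0],0])
c=np.array([.4843,.2379,.115])
print("tongue end front",[proj(s,c+yv*.004+k*xv*.013) for k in(1,-1)])
print("shoulder under front",[proj(s,c+[0,0,.036]+yv*.01+k*xv*.023) for k in(1,-1)])
# stand initial: shoulder under at .05; grip top .116 predicted in initial picture
c=np.array([.4835,.2365,.05])
print("init shoulder",[proj(s,c+yv*.01+k*xv*.023) for k in(1,-1)],"griptop",[proj(s,c+[0,0,.066]+yv*.006*j+k*xv*.015) for k in(1,-1) for j in(1,-1)])
print("stand top corners",[proj(s,c+yv*.03*j+k*xv*.04) for k in(1,-1) for j in(1,-1)])
b=cv2.imread("pics/s4.png");cv2.imwrite("pics/s4b.png",cv2.resize(b[270:420,90:260],None,fx=4,fy=4,interpolation=cv2.INTER_CUBIC))
E
```

```text
tongue end front [array([289.8171, 254.24  ]), array([300.6361, 259.6036])]
shoulder under front [array([282.9136, 235.5847]), array([302.4572, 244.6081])]
init shoulder [array([284.9134, 283.7885]), array([303.3892, 294.2624])] griptop [array([288.9239, 253.4786]), array([293.648 , 250.9275]), array([301.4199, 259.6647]), array([306.1431, 256.9798])]
stand top corners [array([270.627 , 284.6917]), array([293.3615, 271.4162]), array([302.7728, 303.5802]), array([325.4918, 288.4267])]
```

View pics/s4b.png

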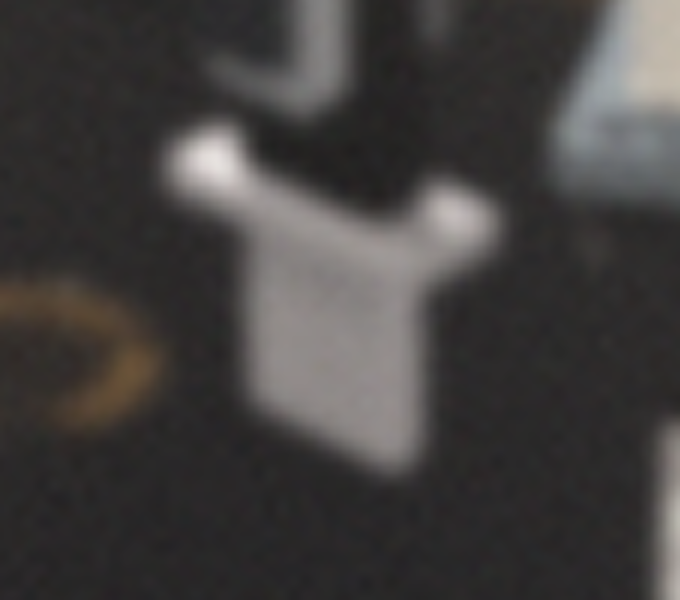

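Call:
jog_arm(
  plan=[
    [[-1.5,4,0],[0,0.2,0],5],
    [[-1.5,8,0],[0,0.2,0],5],
    [[-1.5,11,0],[0,0.2,0],5],
    [[-1.5,13,0],[0,0.2,0],5],
    [[-1.5,15,0],[0,0.2,0],5],
    [[-1.5,15,0],[0,0.2,0],5],
  ],
)

```text
t: 7.37
eef_pos: [0.5127, -0.0939, 0.1267]
tcp_rot: [[-0.134, 0.001, -0.991], [0.991, -0.001, -0.134], [-0.001, -1.0, -0.001]]
ft_force: [-0.2, -0.5, -1.3]
gripper_width: 0.136
```

```bash
python3 - <<'E'
from h import *
rel(.5123,-.0928,.141,97.8)
s=grab('side',3)
crop(s,300,130,370,220,6,'s6')
E
```

```text
pos [ 0.5127 -0.0939  0.1267] F [-0.1903 -0.4883 -1.2827] shift [  1.2 -14.3   0.3] turn [ 0.05 -0.08 -0.07] dist 14.0 w 0.13565825943987028 t 7.3667
```

View pics/s6.png

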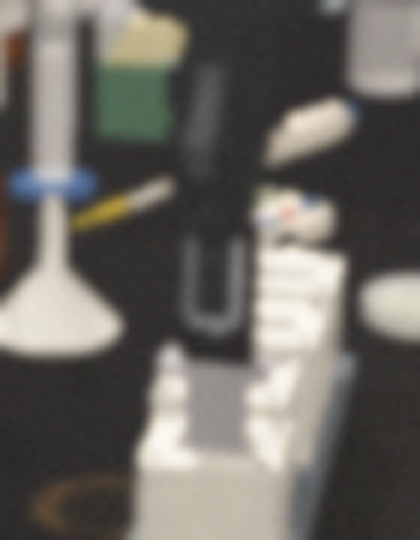

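Call:
jog_arm(
  plan=[
    [[-0.5,0,0],[0,0,0],5],
    [[-1,0,0],[0,0,0],5],
    [[-1.5,0,0],[0,0,0],5],
    [[-1.5,0,0],[0,0,0],5],
  ],
)

```text
t: 7.85
eef_pos: [0.5134, -0.0951, 0.1274]
tcp_rot: [[-0.134, 0.002, -0.991], [0.991, -0.001, -0.134], [-0.001, -1.0, -0.002]]
ft_force: [1.1, 2.4, 0.5]
gripper_width: 0.131
```

Call:
jog_arm(
  plan=[
    [[2,0,0],[0,0,0],5],
    [[3,0,0],[0,0,0],5],
    [[3,0.5,0],[0,0,0],5],
    [[3,1,0],[0,0,0],5],
  ],
)

```text
t: 8.18
eef_pos: [0.5129, -0.0926, 0.1263]
tcp_rot: [[-0.135, 0.002, -0.991], [0.991, -0.002, -0.135], [-0.002, -1.0, -0.002]]
ft_force: [0.2, -0.2, -0.9]
gripper_width: 0.136
```

Call:
jog_arm(
  plan=[
    [[0,1,0],[0,0,0],5],
    [[0,2,0],[0,0,0],5],
    [[0,3,0],[0,0,0],5],
    [[0,4,0],[0,0,0],5],
  ],
)

```text
t: 8.52
eef_pos: [0.5133, -0.093, 0.1224]
tcp_rot: [[-0.134, 0.003, -0.991], [0.991, -0.002, -0.134], [-0.003, -1.0, -0.002]]
ft_force: [-0.2, -1.5, 2.1]
gripper_width: 0.136
```

Call:
jog_arm(
  plan=[
    [[0,1,0],[0,0,0],5],
    [[0,2,0],[0,0,0],5],
  ],
)

```text
t: 8.68
eef_pos: [0.5136, -0.0929, 0.121]
tcp_rot: [[-0.134, 0.003, -0.991], [0.991, -0.002, -0.134], [-0.002, -1.0, -0.003]]
ft_force: [-1.2, -1.4, 10.4]
gripper_width: 0.133
```

Call:
jog_arm(
  plan=[
    [[0,1,0],[0,0,0],5],
    [[0,2,0],[0,0,0],5],
  ],
)

```text
t: 8.85
eef_pos: [0.5139, -0.0926, 0.1196]
tcp_rot: [[-0.134, 0.004, -0.991], [0.991, -0.002, -0.134], [-0.002, -1.0, -0.004]]
ft_force: [-2.4, 1.3, 13.1]
gripper_width: 0.135
```

Call:
jog_arm(
  plan=[
    [[0.5,0.5,1],[0,0,0],5],
    [[0.5,1,1],[0,0,0],5],
    [[0.5,1,1],[0,0,0],5],
  ],
)

```text
t: 9.1
eef_pos: [0.5136, -0.0924, 0.1186]
tcp_rot: [[-0.134, 0.006, -0.991], [0.991, -0.002, -0.134], [-0.003, -1.0, -0.005]]
ft_force: [-0.2, 0.0, 8.5]
gripper_width: 0.134
```

Call:
jog_arm(
  plan=[
    [[0,1,0],[0,0,0],5],
    [[0,2,0],[0,0,0],5],
    [[0,3,0],[0,0,0],5],
  ],
)

```text
t: 9.35
eef_pos: [0.5133, -0.0924, 0.1153]
tcp_rot: [[-0.134, 0.005, -0.991], [0.991, -0.002, -0.134], [-0.003, -1.0, -0.005]]
ft_force: [0.0, -0.3, 5.8]
gripper_width: 0.132
```

Call:
jog_arm(
  plan=[
    [[0,1,0],[0,0,0],5],
    [[0,2,0],[0,0,0],5],
  ],
)

```text
t: 9.52
eef_pos: [0.5132, -0.0924, 0.1132]
tcp_rot: [[-0.134, 0.005, -0.991], [0.991, -0.002, -0.134], [-0.002, -1.0, -0.004]]
ft_force: [0.5, 0.5, 6.9]
gripper_width: 0.131
```

Call:
jog_arm(
  plan=[
    [[0,1,0],[0,0,0],5],
    [[0,2,0],[0,0,0],5],
  ],
)

```text
t: 9.68
eef_pos: [0.5131, -0.0924, 0.1112]
tcp_rot: [[-0.134, 0.004, -0.991], [0.991, -0.002, -0.134], [-0.002, -1.0, -0.004]]
ft_force: [-0.4, -0.9, 6.5]
gripper_width: 0.131
```

Call:
jog_arm(
  plan=[
    [[0,1,0],[0,0,0],5],
    [[0,1.5,0],[0,0,0],5],
  ],
)

```text
t: 9.85
eef_pos: [0.5131, -0.0924, 0.1097]
tcp_rot: [[-0.134, 0.004, -0.991], [0.991, -0.002, -0.134], [-0.002, -1.0, -0.004]]
ft_force: [0.7, 0.0, 7.9]
gripper_width: 0.134
```

Call:
jog_arm(
  plan=[
    [[0,0.7,0],[0,0,0],5],
    [[0,1.5,0],[0,0,0],5],
  ],
)

```text
t: 10.02
eef_pos: [0.5131, -0.0924, 0.1082]
tcp_rot: [[-0.134, 0.004, -0.991], [0.991, -0.002, -0.134], [-0.002, -1.0, -0.004]]
ft_force: [0.0, -0.5, 8.0]
gripper_width: 0.132
```

Call:
jog_arm(
  plan=[
    [[0,0.7,0],[0,0,0],5],
    [[0,1.5,0],[0,0,0],5],
  ],
)

```text
t: 10.18
eef_pos: [0.5131, -0.0924, 0.1067]
tcp_rot: [[-0.134, 0.004, -0.991], [0.991, -0.002, -0.134], [-0.002, -1.0, -0.004]]
ft_force: [0.4, -0.3, 7.7]
gripper_width: 0.134
```

Call:
jog_arm(
  plan=[
    [[0,0.7,0],[0,0,0],5],
    [[0,1.5,0],[0,0,0],5],
  ],
)

```text
t: 10.35
eef_pos: [0.5131, -0.0924, 0.1052]
tcp_rot: [[-0.134, 0.004, -0.991], [0.991, -0.002, -0.134], [-0.002, -1.0, -0.004]]
ft_force: [-0.6, 0.2, 6.7]
gripper_width: 0.137
```

Call:
jog_arm(
  plan=[
    [[0,0.7,0],[0,0,0],5],
    [[0,1.5,0],[0,0,0],5],
  ],
)

```text
t: 10.52
eef_pos: [0.5131, -0.0924, 0.1038]
tcp_rot: [[-0.134, 0.004, -0.991], [0.991, -0.002, -0.134], [-0.003, -1.0, -0.004]]
ft_force: [0.2, -0.8, 8.1]
gripper_width: 0.132
```

Call:
jog_arm(
  plan=[
    [[0,0.7,0],[0,0,0],5],
    [[0,1.5,0],[0,0,0],5],
  ],
)

```text
t: 10.68
eef_pos: [0.5131, -0.0924, 0.1023]
tcp_rot: [[-0.134, 0.004, -0.991], [0.991, -0.002, -0.134], [-0.002, -1.0, -0.004]]
ft_force: [0.7, -1.5, 8.2]
gripper_width: 0.131
```

Call:
jog_arm(
  plan=[
    [[0,0.7,0],[0,0,0],5],
    [[0,1.5,0],[0,0,0],5],
  ],
)

```text
t: 10.85
eef_pos: [0.5131, -0.0925, 0.1008]
tcp_rot: [[-0.134, 0.004, -0.991], [0.991, -0.002, -0.134], [-0.002, -1.0, -0.004]]
ft_force: [-0.1, -0.5, 7.9]
gripper_width: 0.13
```

```bash
python3 - <<'E'
from h import *
s=grab('side',3)
crop(s,300,130,370,220,6,'s7')
E
```

```text
(no output)
```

View pics/s7.png

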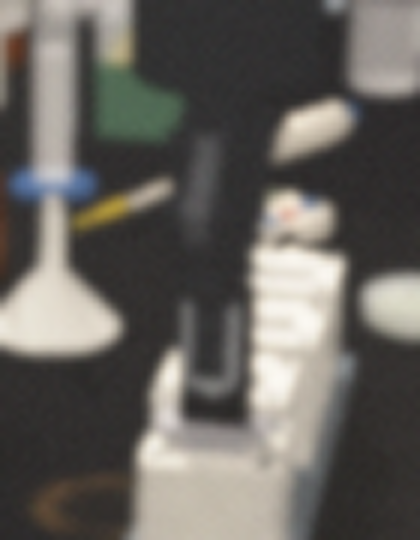

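Call:
jog_arm(
  plan=[
    [[0,0.7,0],[0,0,0],5],
    [[0,1.5,0],[0,0,0],5],
  ],
)

```text
t: 11.17
eef_pos: [0.5131, -0.0924, 0.0992]
tcp_rot: [[-0.134, 0.004, -0.991], [0.991, -0.002, -0.134], [-0.002, -1.0, -0.004]]
ft_force: [-0.2, -0.0, 7.5]
gripper_width: 0.133
```

Call:
jog_arm(
  plan=[
    [[0,0.5,0],[0,0,0],5],
    [[0,1,0],[0,0,0],5],
  ],
)

```text
t: 11.33
eef_pos: [0.5131, -0.0924, 0.0983]
tcp_rot: [[-0.134, 0.004, -0.991], [0.991, -0.002, -0.134], [-0.002, -1.0, -0.004]]
ft_force: [0.0, -0.3, 8.2]
gripper_width: 0.135
```

Call:
jog_arm(
  plan=[
    [[0,0.5,0],[0,0,0],5],
    [[0,1,0],[0,0,0],5],
  ],
)

```text
t: 11.5
eef_pos: [0.5131, -0.0924, 0.0973]
tcp_rot: [[-0.134, 0.004, -0.991], [0.991, -0.002, -0.134], [-0.002, -1.0, -0.004]]
ft_force: [-0.7, 0.0, 8.0]
gripper_width: 0.133
```

Call:
jog_arm(
  plan=[
    [[0,0.5,0],[0,0,0],5],
    [[0,0.5,0],[0,0,0],5],
  ],
)

```text
t: 11.67
eef_pos: [0.5131, -0.0925, 0.0968]
tcp_rot: [[-0.134, 0.004, -0.991], [0.991, -0.002, -0.134], [-0.003, -1.0, -0.004]]
ft_force: [0.2, 0.1, 8.2]
gripper_width: 0.134
```

Call:
jog_arm(
  plan=[
    [[0,0.5,0],[0,0,0],5],
    [[0,0.5,0],[0,0,0],5],
  ],
)

```text
t: 11.83
eef_pos: [0.5132, -0.0925, 0.0968]
tcp_rot: [[-0.134, 0.005, -0.991], [0.991, -0.002, -0.134], [-0.003, -1.0, -0.004]]
ft_force: [-2.0, -0.6, 11.6]
gripper_width: 0.136
```

Call:
jog_arm(
  plan=[
    [[0,0.5,0],[0,0,0],5],
    [[0,0.5,0],[0,0,0],5],
  ],
)

```text
t: 12.0
eef_pos: [0.5132, -0.0925, 0.0967]
tcp_rot: [[-0.134, 0.005, -0.991], [0.991, -0.002, -0.134], [-0.003, -1.0, -0.004]]
ft_force: [-3.2, -0.5, 18.2]
gripper_width: 0.131
```

Call:
jog_arm(
  plan=[
    [[0,-0.5,0],[0,0,0],5],
    [[0,-0.7,0],[0,0,0],20],
    [[0,-0.7,0],[0,0,0],45],
    [[0,-0.7,0],[0,0,0],45],
    [[0,-0.7,0],[0,0,0],45],
    [[0,-0.7,0],[0,0,0],45],
    [[0,-0.7,0],[0,0,0],45],
  ],
)

```text
t: 12.58
eef_pos: [0.5117, -0.0921, 0.0953]
tcp_rot: [[-0.134, 0.001, -0.991], [0.991, -0.001, -0.134], [-0.001, -1.0, -0.001]]
ft_force: [-0.2, -0.6, 0.7]
gripper_width: 0.527
```

Call:
jog_arm(
  plan=[
    [[0,-15,0],[0,0,0],45],
    [[0,-40,0],[0,0,0],45],
    [[0,-75,0],[0,0,0],45],
    [[0,-110,0],[0,0,0],45],
    [[0,-130,0],[0,0,0],45],
    [[0,-130,0],[0,0,0],45],
    [[0,-130,0],[0,0,0],45],
  ],
)

```text
t: 13.17
eef_pos: [0.5125, -0.0922, 0.2267]
tcp_rot: [[-0.134, 0.005, -0.991], [0.991, -0.002, -0.134], [-0.003, -1.0, -0.005]]
ft_force: [-0.1, 0.6, -0.2]
gripper_width: 0.525
```

```bash
python3 - <<'E'
from h import *
rel(.4,.1,.25,97.8)
s=grab('side',4); t=grab('top',3)
crop(s,290,130,370,225,6,'s8'); crop(t,290,215,390,275,8,'t8')
c=np.array([.5122,-.0918,.072])
a=np.radians(7.8); xv=np.array([np.cos(a),np.sin(a),0]); yv=np.array([-xv[1],xv[0],0])
P=[((proj(s,c+yv*.01+k*xv*.023+[0,0,z])-[290,130]+.5)*6).round() for k in(1,-1) for z in (0,.006)]
print(P,[((proj(s,c+yv*.006+k*xv*.015+[0,0,.066])-[290,130]+.5)*6).round() for k in(1,-1)])
E
```

```text
pos [ 0.5125 -0.0922  0.2267] F [-0.0612  0.6109 -0.2331] shift [205.5 -24.3  85.5] turn [ 0.26 -0.08 -0.17] dist 224.0 w 0.5245780490756323 t 13.1667
[array([216., 450.]), array([216., 436.]), array([328., 460.]), array([328., 446.])] [array([240., 297.]), array([315., 302.])]
```

View pics/s8.png

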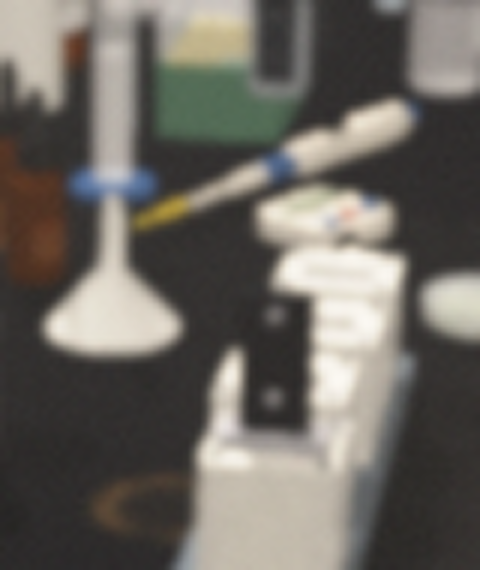

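View pics/t8.png

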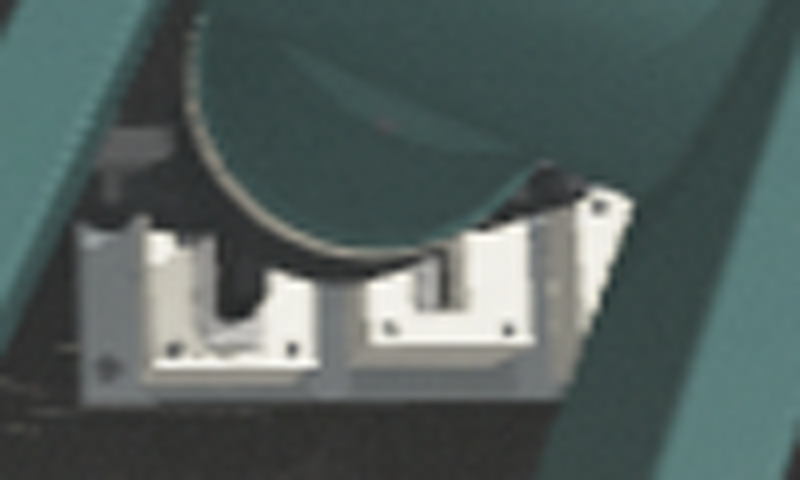

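```bash
python3 - <<'E'
from bench import *
print(read_state()["dq"]); print(close_job())
E
```

```text
[-0.02159925 -0.18100812 -0.32998491  0.01318135  0.11628717 -0.03593918]
the job is handed in; nothing more can be done
None
```

The gauge blade is standing fully home in the holder nearest the stand (at about x 0.512, y −0.092 m), released, and the job is handed in at about 13.5 s.

- **Choosing the holder:** I took the blade from the stand and tried this holder first. It gave a short peak of 13 N at the mouth. After that the drag stayed steady at about 6–8 N all the way down. There was no rise where the tongue reached the lifter at 20 mm depth, so the leaf is firm and the lifter is free. I therefore did not probe the other three holders.
- **Fully home:** The force rose sharply to 18 N at the height predicted for the shoulder landing on the holder's top. I then relieved it slightly and let go.
- **Last checks:** The side picture after release shows the blade upright, with shoulder and grip top within about 1–2 pixels of the predicted home position. In the top picture the arm hides most of the blade. The measured force on the tool was near zero with the gripper clear above.
- **Not confirmed:** I could not measure the leaf force directly; I inferred it from the drag. I did not measure the vial or the beaker again at the end. No move or force reading suggested contact with either.

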